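# Press two freshly glued sketch pads

### The arm

A 6-joint arm with a two-finger parallel gripper is mounted at the origin on the work surface. World frame = base frame: x ahead of the robot, y to its left, z up, the work surface at z = 0. Lengths are in m, angles in rad, forces in N, time in s.
With the tool pointing down it reaches from about 0.35 to 0.85 m from the base axis. Payload 8.1 kg.
Tool frame: the origin (TCP) lies on the mounting face of the last link; the fingertips stand 186 mm ahead of it and the grasp point (between the pads) lies 167 mm ahead of it; z points along the fingers, y is the line along which they close (so a half turn about z gives the same grasp; the last joint's range is limited). The gripper opens to 93 mm and grips with 3 to 60 N. Pads are 15 mm wide; open, the fingers measure 128 mm over their backs; the gripper's body (75 mm by 188 mm) begins 65 mm behind the grasp point.
Start: joints at [-1.253, 0.13, 1.488, -0, 1.523, -0.085], TCP at [0.235, -0.552, 0.405] pointing down, gripper open.
Joint ranges: [-2.96, 2.96], [-0.89, 2.26], [0.02, 2.5], [-1.34, 4.48], [0, 2.73], [-2.66, 2.66]. Speed limits (rad/s): [2.39, 2.39, 2.79, 3.14, 3.14, 3.14].

### API

Orientations are given as a unit quaternion [x, y, z, w].
In Python, from rig import robot gives the robot as it stands. The module is installed in compiled form; this text tells all that it offers.
- The arm moves only by the shell command python3 -m creep 'ROWS' [FORCE]. ROWS is JSON, a list of rows, each a list of 3 entries, a list of its own where there are three numbers: the shift along the tool's x, y, z normalised to -1 to 1, where 1 is 25 cm, then the turn, a rotation vector about the tool's x, y, z normalised to -1 to 1, where 1 is pi rad, then the opening, from 0 (shut) to 1 (fully open). A call has 1 to 10 rows; each row is the pose to reach, as a shift and turn from the pose commanded when the call began, along the tool's axes at that moment, turning the shorter way round; what a row does not reach only later rows make up. A row lasts 1/8 s, in which the tool goes at most 62.5 mm and 10.7 degrees, less where a joint would pass 70% of its speed; a pose out of reach is approached as far as the arm can. A call with a number of a shift or a turn outside -1 to 1 is refused whole. A call with a gripper value outside its range is refused whole. The fingers move at their own pace and stop on an object; FORCE is the grip in N (left out, the last holds). Time passes only in rows, so rows that repeat a pose let the fingers close. It gives the time, the measured TCP pose, the force, the opening and the grip force at its end, in the units of the state.
- robot.sense(): the state, without advancing time (a new reading comes with each control period).
- robot.grab_frame(name): name is "scene" or "top" or "wrist"; returns a dict with "pixels" (420x560x3 uint8, blue, green, red), "K" (3x3 intrinsics, pixels), "dist_coeffs" ([k1, k2, p1, p2, k3] as OpenCV has them; the pictures are not rectified), "rvec" (rotation vector, rad) and "tvec" (3), from world to camera coordinates, as OpenCV has them; the wrist camera has in their place "mount" (4x4, takes a point from camera to tool coordinates, whose origin is the TCP and whose axes are the flange's). Camera axes: x right, y down, z forward; pixel columns grow to the right and rows downward; lengths in m; the calibration is good to about 2 mm. A picture is of the moment at which its call begins: read the wrist's pose just before it. There is no depth.
- robot.hand_in(): hands the job in; it is judged then, once.
The state is a dict: "time": time; "joint_pos": joint angles; "joint_velocities": joint speeds; "tau": joint torques, N m; "ee_pos": TCP position; "orientation": TCP orientation; "force": force on the tool from outside, world axes, zero at the start; "wrist_torque": the same for the moment, N m; "opening": finger opening in m; "finger_force": force on a finger pad.
Only numpy, scipy, OpenCV 4.12 (cv2) and the standard library are available. Lean on these libraries where they do the work, as an engineer would, in place of code of your own. Each camera call takes 0.05 s, during which the arm holds its last target. There are 200 camera calls.

### The job

Set both glued sketch pads to press: lay the long pad flat in the middle of the white rectangular baseboard, lined up with it lengthwise, put the plywood pressing board squarely on top of that pad, and stand the round knobbed weight upright on the middle of the pressing board. Lay the small square pad flat in the middle of the round wooden base and put the steel block on the middle of it, lying flat as it lies on the table. Leave both stacks standing still, with everything let go.

Things in the scene. Friction and masses are not known exactly. Their poses are not given: they have to be found in the camera images.
- long_base: white melamine baseboard fixed to the table, a flat rectangle 145 (x) x 96 (y) x 12 mm high. Origin: centre of its underside on the table (top 12 mm above); x along its long side, z up
- round_base: dark wooden disc fixed to the table, 104 mm in diameter, 12 mm high. Origin: centre of its underside on the table (top 12 mm above); z up
- long_pad_center (a point): the long sketch pad, loose: a rigid closed block 105 (x) x 54 (y) x 28 mm high, grey covers, white page edges and a black strip of binding at one short end (either end may face either way). Point at its centre, 14 mm above its underside; x along its long side, z up. About 0.11 kg
- square_pad_center (a point): the small square sketch pad, loose: a rigid closed block 52 x 52 x 30 mm high, grey covers, white page edges, a black strip of binding along one side. Point at its centre, 15 mm above its underside; x and y along its sides, z up. About 0.06 kg; any yaw will do on the round base
- press_board_center (a point): plain plywood pressing board, loose, 118 (x) x 58 (y) x 20 mm thick. Point at its centre, 10 mm above its underside; x along its long side, z up. About 0.09 kg
- knob_weight_center (a point): bright steel pressing weight, loose, 54 mm high: a round foot 56 mm in diameter and 26 mm high with a plain round knob 28 mm in diameter above it, from 27 to 54 mm above the underside. Point on its axis, 27 mm above the underside (bottom of the knob), z up. About 0.6 kg; its yaw does not matter
- block_weight_center (a point): dark steel block used as a weight, loose, 46 (x) x 36 (y) x 32 mm high. Point at its centre, 16 mm above its underside; x along its longer side, z up. About 0.4 kg; its yaw on the pad does not matter
Things that resemble listed ones, but are neither listed nor needed, are in the scene too. There is more than one size of the part that bears knob_weight_center; the job needs the smallest.

How it is judged:
By the outcome, as a careful person would: the job done as asked, in the order asked, and still so for the second after the job is handed in, with the robot touching nothing.
It also fails if it takes over 134 s, if anything falls off the work surface, if the arm or the gripper's body presses on something with over 40 N, if the wrist force passes 120 N, or if a joint passes its speed limit or range.

## Working session

There is one attempt and no reset: what is moved stays moved. The work goes in short steps, Python scripts to look and compute and a shell command to move; the robot and the scene stay as the last step left them, time stands still between calls to the robot, and variables do not carry over. Pictures are saved under pics/ and viewed, at most 14 in all, crops included, and the job is handed in when it is done.

```bash
mkdir -p pics; cat > h.py <<'E'
import numpy as np, cv2
from scipy.spatial.transform import Rotation as R
from rig import robot
def cam(name):
    s=robot.sense(); f=robot.grab_frame(name); K=np.array(f["K"]); d=np.array(f["dist_coeffs"])
    if "mount" in f:
        T=np.eye(4); T[:3,:3]=R.from_quat(s["orientation"]).as_matrix(); T[:3,3]=s["ee_pos"]; M=T@np.array(f["mount"])
    else:
        M=np.eye(4); r=cv2.Rodrigues(np.array(f["rvec"],float))[0]; M[:3,:3]=r.T; M[:3,3]=-r.T@np.array(f["tvec"]).ravel()
    return f["pixels"],(K,d,M)
def ray(c,uv,z):
    K,d,M=c; p=cv2.undistortPoints(np.array(uv,float).reshape(-1,1,2),K,d).reshape(-1,2)
    v=np.c_[p,np.ones(len(p))]@M[:3,:3].T; o=M[:3,3]
    return o+v*((z-o[2])/v[:,2])[:,None]
def proj(c,P):
    K,d,M=c; W=np.linalg.inv(M)
    return cv2.projectPoints(np.array(P,float).reshape(-1,3),cv2.Rodrigues(W[:3,:3])[0],W[:3,3],K,d)[0].reshape(-1,2)
E
python3 - <<'E'
from h import *
for n in("scene","top"):
    i,c=cam(n); cv2.imwrite(f"pics/{n}0.png",i); print(n,c[2].round(3).tolist(),c[0].round(1).tolist())
print(robot.sense())
E
```

```text
scene [[0.422, 0.556, -0.716, 1.219], [0.906, -0.239, 0.349, -0.307], [0.023, -0.796, -0.604, 0.648], [0.0, 0.0, 0.0, 1.0]] [[424.4, 0.0, 280.8], [0.0, 424.4, 207.5], [0.0, 0.0, 1.0]]
top [[0.013, -0.993, 0.117, 0.399], [-1.0, -0.011, 0.016, -0.0], [-0.015, -0.118, -0.993, 1.07], [0.0, 0.0, 0.0, 1.0]] [[421.8, 0.0, 279.8], [0.0, 421.8, 212.5], [0.0, 0.0, 1.0]]
{'time': 0.1, 'joint_pos': array([-1.25338495e+00,  1.31071373e-01,  1.48916632e+00, -1.96357862e-05,
        1.52294525e+00, -8.53751168e-02]), 'joint_velocities': array([-0.00056192, -0.00190564, -0.00173758, -0.00032978,  0.000298  ,
       -0.00025217]), 'tau': array([ 1.04435010e-03, -5.61339462e+01, -4.93096983e+01,  7.70748896e-02,
        2.91464687e-02, -8.87419401e-05]), 'ee_pos': array([ 0.23515946, -0.55178342,  0.40380283]), 'orientation': array([ 9.79788426e-01,  2.00035015e-01, -1.01784887e-04, -7.88665394e-04]), 'force': array([-0.21052627,  0.10276569,  0.14430606]), 'wrist_torque': array([-0.00899266, -0.02362776, -0.02029741]), 'finger_force': 0.0, 'opening': 0.09289194648429461}
```

View pics/top0.png

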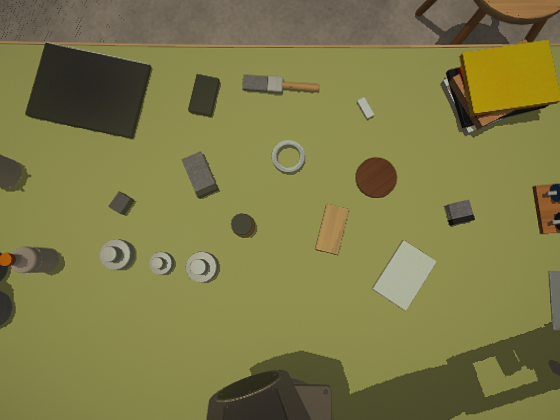

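View pics/scene0.png

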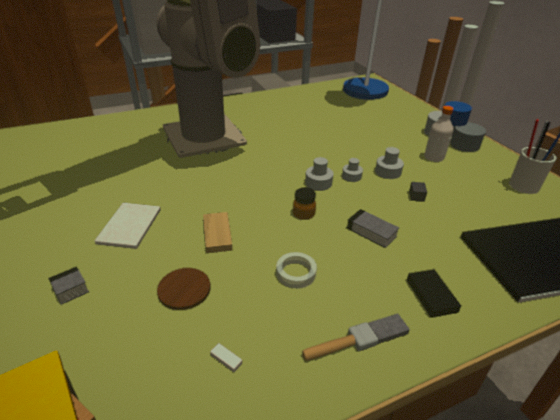

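The top view holds these candidates:
- **Knob weights:** (116,254), (161,263) and (202,267). The smallest is at (161,263).
- **Long pad:** grey pad with pages at (200,174), versus the all-black notebook at (204,95).
- **Square pad:** (460,212).
- **Block:** (121,203).
- **Press board:** (332,229).
- **Bases:** white rectangle at (405,275), versus the small eraser at (366,108) and the big dark folder. Dark disc at (376,177), versus the jar at (242,225) and the ring at (288,156).

I'll check these in a close crop and measure them.

```bash
cat >> h.py <<'E'
def blobs(i,amin=150):
    lab=cv2.cvtColor(i,cv2.COLOR_BGR2LAB).astype(int)
    m=(lab[...,2]<150)|(lab[...,1]>128)
    m=cv2.morphologyEx(m.astype(np.uint8)*255,cv2.MORPH_OPEN,np.ones((3,3)))
    cs=cv2.findContours(m,cv2.RETR_EXTERNAL,cv2.CHAIN_APPROX_NONE)[0]
    return m,[c for c in cs if cv2.contourArea(c)>amin]
E
python3 - <<'E'
from h import *
i,c=cam("top"); m,cs=blobs(i)
for k in cs:
    (x,y),wh,a=cv2.minAreaRect(k)
    if y>300 or y<50: continue
    b=ray(c,cv2.boxPoints(((x,y),wh,a)),0.02); e=np.linalg.norm(np.diff(b[:3],axis=0),axis=1)*1000
    print((round(x),round(y)),b.mean(0).round(3)[:2],e.round(),cv2.contourArea(k))
def z(x0,y0,w,h): return cv2.resize(i[y0:y0+h,x0:x0+w],(400,300),interpolation=cv2.INTER_CUBIC)
cv2.imwrite("pics/crops.png",np.vstack([np.hstack([z(85,180,140,105),z(160,120,140,105)]),np.hstack([z(390,160,140,105),cv2.resize(cv2.cvtColor(m,cv2.COLOR_GRAY2BGR),(400,300))])]))
E
```

```text
(202, 267) [0.385 0.206] [82. 73.] 796.0
(162, 263) [0.394 0.306] [64. 54.] 455.5
(32, 287) [0.334 0.619] [155. 193.] 1950.0
(404, 275) [ 0.373 -0.289] [146.  97.] 2302.0
(118, 254) [0.415 0.417] [87. 74.] 867.5
(243, 226) [0.489 0.108] [60. 58.] 426.5
(332, 229) [ 0.483 -0.114] [119.  57.] 1019.0
(459, 213) [ 0.528 -0.427] [66. 56.] 545.5
(122, 203) [0.541 0.414] [49. 51.] 337.0
(546, 208) [ 0.542 -0.635] [ 62. 124.] 1095.5
(376, 177) [ 0.615 -0.224] [103.  99.] 1250.5
(13, 172) [0.617 0.69 ] [64. 90.] 698.5
(200, 174) [0.618 0.22 ] [ 59. 114.] 940.0
(288, 156) [ 0.667 -0.002] [82. 86.] 850.5
(365, 108) [ 0.795 -0.199] [26. 58.] 185.0
(280, 85) [0.855 0.021] [ 49. 198.] 914.5
(204, 95) [0.826 0.216] [107.  68.] 955.0
(488, 110) [ 0.791 -0.505] [168. 265.] 2409.5
(280, 69) [0.894 0.03 ] [1450.  363.] 33785.5
```

View pics/crops.png

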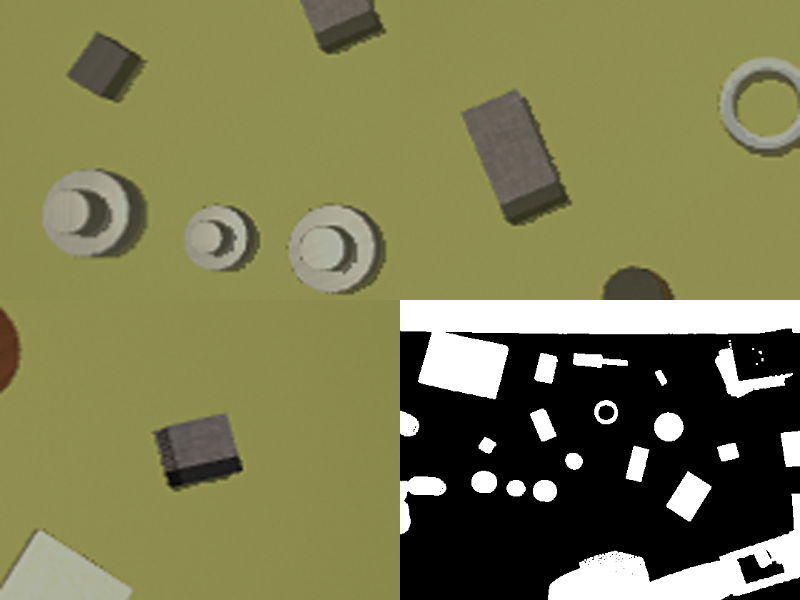

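The mask and crop sizes match the descriptions: smallest knob weight with a 56 mm foot, long pad 57x110, block and square pad. Next I'll go over the bases for a close wrist view.

```bash
cat >> h.py <<'E'
def go(p,yaw=None):
    """shift+turn (normalised) to TCP p, closing-axis yaw (mod pi), tool straight down"""
    s=robot.sense(); r0=R.from_quat(s["orientation"]); y0=r0.as_matrix()[:,1]; cur=np.arctan2(y0[1],y0[0])
    if yaw is None: yaw=cur
    else:
        cand=[yaw+k*np.pi for k in range(-3,4)]; q1=np.arctan2(p[1],p[0])
        yaw=min((a for a in cand if abs(q1-a)<2.4),key=lambda a:abs(a-cur))
    Y=np.array([np.cos(yaw),np.sin(yaw),0]); Z=np.array([0,0,-1.]); T=np.c_[np.cross(Y,Z),Y,Z]
    d=r0.inv().apply(np.array(p)-s["ee_pos"])/.25; t=(r0.inv()*R.from_matrix(T)).as_rotvec()/np.pi
    print("t",round(s["time"],2),"shift",d.round(4).tolist(),"turn",t.round(4).tolist(),"q6~",round(np.arctan2(p[1],p[0])-yaw,2),"rows",np.ceil(max(np.linalg.norm(d)*4,np.linalg.norm(t)*180/10.7)))
E
python3 -c "
from h import *
go([.46,-.30,.52]); print(robot.grab_frame('wrist')['mount'])"
```

```text
t 0.15 shift [1.2223, -0.5748, -0.4632] turn [-0.0004, -0.0, -0.0] q6~ 0.59 rows 6.0
[[-2.86666999e-04 -9.71384002e-01 -2.37514293e-01  6.68300188e-02]
 [ 9.99998403e-01 -6.97422974e-04  1.64537036e-03 -4.62463386e-04]
 [-1.76393437e-03 -2.37513442e-01  9.71382650e-01  1.88270806e-02]
 [ 0.00000000e+00  0.00000000e+00  0.00000000e+00  1.00000000e+00]]
```

```bash
python3 -m creep '[[[0.95,-0.6,-0.4],[0,0,0],1],[[0.95,-0.6,-0.4],[0,0,0],1],[[0.95,-0.6,-0.4],[0,0,0],1],[[0.95,-0.6,-0.4],[0,0,0],1],[[0.95,-0.6,-0.4],[0,0,0],1],[[0.95,-0.6,-0.4],[0,0,0],1],[[0.95,-0.6,-0.4],[0,0,0],1]]' 20
python3 - <<'E'
from h import *
i,c=cam("wrist"); cv2.imwrite("pics/w1.png",i); m,cs=blobs(i,300)
for k in cs:
    (x,y),wh,a=cv2.minAreaRect(k); z=.012
    b=ray(c,cv2.boxPoints(((x,y),wh,a)),z); e=np.diff(b[:3],axis=0); L=np.linalg.norm(e,axis=1)
    v=e[np.argmax(L)]; print((round(x),round(y)),b.mean(0).round(4)[:2],(L*1000).round(1),"yaw",np.arctan2(v[1],v[0]).round(4))
E
```

```text
time: 1.08
ee_pos: [0.3948, -0.3211, 0.5042]
orientation: [0.98, 0.2, -0.0, -0.0]
force: [-0.5, -0.1, 0.8]
opening: 0.0929
finger_force: 0.0
(280, 329) [ 0.1735 -0.4159] [779.8 303.6] yaw -1.1682
(278, 221) [ 0.3276 -0.3474] [205.6 234.5] yaw -2.1064
(532, 168) [ 0.5321 -0.6293] [ 66.7 138.3] yaw -2.5496
(398, 110) [ 0.5314 -0.4291] [57.6 63. ] yaw -1.3575
(280, 9) [ 0.5792 -0.2423] [78.1 19.4] yaw -1.1673
(153, 40) [ 0.4843 -0.1123] [118.7  64.6] yaw -0.2745
```

View pics/w1.png

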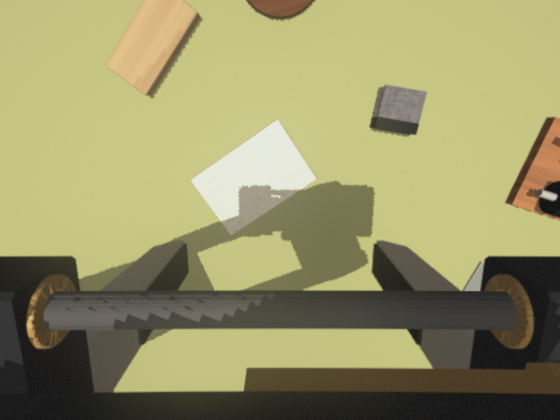

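The wrist view shows the baseboard with corners at (278,121), (191,181), (232,234) and (316,178), partly in shadow. The square pad is at (398,110), the press board at (153,40) and the disc edge at (280,9). I'll compare these with the unshadowed top view.

```bash
python3 - <<'E'
from h import *
i,cw=cam("wrist"); _,ct=cam("top")
b=ray(cw,[(278,121),(191,181),(232,234),(316,178)],.012); e=np.diff(b[:3],axis=0)
print("wrist base",b.mean(0),np.linalg.norm(e,axis=1),np.arctan2(*e[:,1::-1].T) if 0 else np.arctan2(e[:,1],e[:,0]))
m,cs=blobs(cv2.imread("pics/top0.png"))
for k in cs:
    (x,y),wh,a=cv2.minAreaRect(k)
    if 270<y<280 and x>390:
        b=ray(ct,cv2.boxPoints(((x,y),wh,a)),.012); e=np.diff(b[:3],axis=0)
        print("top base",b.mean(0),np.linalg.norm(e,axis=1),np.arctan2(e[:,1],e[:,0]))
    if abs(x-376)<5 and abs(y-177)<5:
        b=ray(ct,k.reshape(-1,2),.012); (cx,cy),r=cv2.minEnclosingCircle(b[:,:2].astype(np.float32)); M=cv2.moments(k); print("disc",cx,cy,r,ray(ct,[(M['m10']/M['m00'],M['m01']/M['m00'])],.012))
go([.618,.20,.40],None)
E
```

```text
wrist base [ 0.37404596 -0.2917733   0.012     ] [0.14223375 0.09229863] [ 2.56187828 -2.12598771]
top base [ 0.37320183 -0.29087252  0.012     ] [0.14688887 0.09823377] [-0.57305377 -2.13699089]
disc 0.6167936325073242 -0.2255779206752777 0.0525461845099926 [[ 0.6166302  -0.22557026  0.012     ]]
t 1.23 shift [1.6393, -1.5716, 0.4159] turn [-0.0004, 0.0003, 0.0] q6~ 1.48 rows 10.0
```

```bash
python3 - <<'E'
from h import *
_,ct=cam("top")
m,cs=blobs(cv2.imread("pics/top0.png"))
for k in cs:
    (x,y),wh,a=cv2.minAreaRect(k)
    if abs(x-200)<5 and abs(y-174)<5 or abs(x-162)<4 and abs(y-263)<4 or abs(x-122)<4 and abs(y-203)<4: 
        b=ray(ct,cv2.boxPoints(((x,y),wh,a)),.02); e=np.diff(b[:3],axis=0); print(x,np.linalg.norm(e,axis=1),np.arctan2(e[:,1],e[:,0]))
go([.563,.197,.40],0.42+np.pi/2)
E
```

```text
162.0 [0.06438896 0.05400297] [-1.55993057 -3.09666624]
121.63233947753906 [0.04810819 0.05193851] [-0.48537269 -2.09512082]
200.15679931640625 [0.05911641 0.11450893] [-1.15253329 -2.7248033 ]
t 1.27 shift [1.4318, -1.6467, 0.4165] turn [-0.0004, 0.0002, -0.0061] q6~ 1.49 rows 9.0
```

```bash
python3 -m creep '[[[0.72,-0.82,0.2],[0,0,0],1],[[0.72,-0.82,0.2],[0,0,0],1],[[0.72,-0.82,0.2],[0,0,0],1],[[0.72,-0.82,0.2],[0,0,0],1],[[0.72,-0.82,0.2],[0,0,0],1]]'
python3 -m creep '[[[0.72,-0.82,0.2],[0,0,0],1],[[0.72,-0.82,0.2],[0,0,0],1],[[0.72,-0.82,0.2],[0,0,0],1],[[0.72,-0.82,0.2],[0,0,0],1],[[0.72,-0.82,0.2],[0,0,0],1],[[0.72,-0.82,0.2],[0,0,0],1]]'
python3 - <<'E'
from h import *
i,c=cam("wrist"); cv2.imwrite("pics/w2.png",i)
print(proj(c,[(.618,.22,.028)]))
E
```

```text
time: 1.9
ee_pos: [0.4803, -0.0598, 0.4535]
orientation: [0.98, 0.201, -0.001, -0.001]
force: [-0.2, -1.1, -0.5]
opening: 0.0927
finger_force: 0.0
time: 2.65
ee_pos: [0.5656, 0.1983, 0.403]
orientation: [0.98, 0.201, -0.001, 0.0]
force: [-0.4, 0.0, -0.0]
opening: 0.0929
finger_force: 0.0
[[280.42944486 133.2695535 ]]
```

View pics/w2.png

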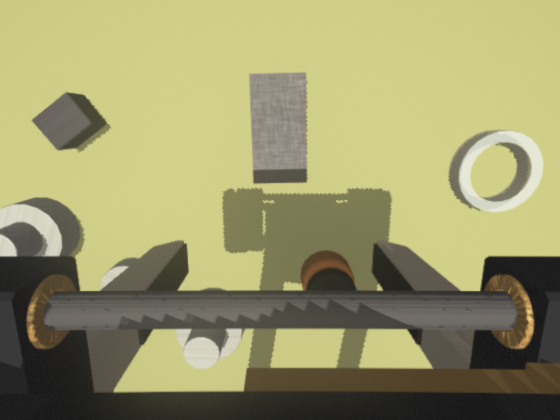

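The pad's top face spans about (250,75), (305,73), (307,169) and (253,171), with its black-bound end below that. The block is at (69,122).

```bash
python3 - <<'E'
from h import *
i,c=cam("wrist")
b=ray(c,[(250,75),(305.5,73),(306.5,169),(253,170.5)],.028); e=np.diff(b,axis=0)
print(b.mean(0),np.linalg.norm(e,axis=1),np.arctan2(e[:,1],e[:,0]))
go([*b.mean(0)[:2],.167+.012+.002],np.arctan2(e[1,1],e[1,0])+np.pi/2)
E
```

```text
[0.62622579 0.22384199 0.028     ] [0.05289007 0.09140265 0.05448757] [-1.13397434 -2.70903592  2.00149449]
t 2.75 shift [0.2674, -0.0062, 0.8925] turn [0.0001, 0.0004, -0.0097] q6~ 1.48 rows 4.0
```

```bash
python3 - <<'E'
from h import *
i,c=cam("wrist")
b=ray(c,[(250,75),(305.5,73),(307,182),(253.5,183)],.028); e=np.diff(b,axis=0)
print(c[2][:3,3],b.mean(0),np.linalg.norm(e,axis=1),np.arctan2(e[:,1],e[:,0]))
go([*b.mean(0)[:2],.167+.012+.002],np.arctan2(e[1,1],e[1,0])+np.pi/2)
E
```

```text
[0.62684949 0.22299161 0.38530828] [0.62064955 0.22031518 0.028     ] [0.05298834 0.10496337 0.05505367] [-1.13495838 -2.70662197  1.99118626]
t 2.8 shift [0.2413, -0.0035, 0.8945] turn [0.0001, 0.0002, -0.0107] q6~ 1.48 rows 4.0
```

```bash
python3 -m creep '[[[0.241,-0.004,0.2],[0,0,-0.01],1],[[0.241,-0.004,0.4],[0,0,-0.01],1],[[0.241,-0.004,0.6],[0,0,-0.01],1],[[0.241,-0.004,0.8],[0,0,-0.01],1],[[0.241,-0.004,0.85],[0,0,-0.01],1],[[0.241,-0.004,0.85],[0,0,-0.01],1],[[0.241,-0.004,0.85],[0,0,-0.01],0],[[0.241,-0.004,0.85],[0,0,-0.01],0],[[0.241,-0.004,0.85],[0,0,-0.01],0],[[0.241,-0.004,0.85],[0,0,-0.01],0]]' 25
python3 -c "
from h import *
s=robot.sense();print(s['opening'],s['finger_force'],s['ee_pos'])
go([.3736,-.2913,.30],-.570+np.pi/2)"
```

```text
time: 4.05
ee_pos: [0.6206, 0.2221, 0.1928]
orientation: [0.977, 0.215, 0.0, -0.0]
force: [-0.5, 0.2, 0.4]
opening: 0.0579
finger_force: 0.0
0.05788135694821443 0.0 [0.62055217 0.22211979 0.19283273]
t 4.05 shift [-1.76, 1.4473, -0.4299] turn [-0.0001, -0.0003, 0.3197] q6~ 1.48 rows 10.0
```

```bash
python3 -m creep '[[[0,0,0],[0,0,0],0],[[0,0,0],[0,0,0],0],[[0,0,0],[0,0,0],0],[[0,0,-0.2],[0,0,0],0],[[0,0,-0.45],[0,0,0],0],[[0,0,-0.45],[0,0,0],0]]' 25
python3 -c "
from h import *
go([.3736,-.2913,.30],-.570+np.pi/2)"
```

```text
time: 4.8
ee_pos: [0.6226, 0.2225, 0.3119]
orientation: [0.977, 0.215, 0.006, -0.0]
force: [0.7, 0.6, -0.9]
opening: 0.0535
finger_force: 25.0
t 4.8 shift [-1.7686, 1.4454, 0.0307] turn [-0.0012, -0.0036, 0.3196] q6~ 1.48 rows 10.0
```

```bash
python3 -m creep '[[[-0.88,0.72,0],[0,0,0],0],[[-0.88,0.72,0],[0,0,0],0],[[-0.88,0.72,0],[0,0,0],0],[[-0.88,0.72,0],[0,0,0],0],[[-0.88,0.72,0],[0,0,0],0]]'
python3 -m creep '[[[-0.88,0.72,0],[0,0,0.32],0],[[-0.88,0.72,0],[0,0,0.32],0],[[-0.88,0.72,0],[0,0,0.32],0],[[-0.88,0.72,0],[0,0,0.32],0],[[-0.88,0.72,0],[0,0,0.32],0],[[-0.88,0.72,0],[0,0,0.32],0],[[-0.88,0.72,0],[0,0,0.32],0],[[-0.88,0.72,0],[0,0,0.32],0]]'
python3 - <<'E'
from h import *
i,c=cam("wrist"); cv2.imwrite("pics/w3.png",i)
go([.3736,-.2913,.206],-.570+np.pi/2)
E
```

```text
time: 5.42
ee_pos: [0.4947, -0.0361, 0.303]
orientation: [0.977, 0.215, -0.001, -0.0]
force: [0.4, 0.6, 0.0]
opening: 0.0538
finger_force: 25.0
time: 6.42
ee_pos: [0.3726, -0.2893, 0.3039]
orientation: [0.96, -0.281, -0.001, -0.0]
force: [-0.6, 0.3, 0.1]
opening: 0.0539
finger_force: 25.0
t 6.47 shift [0.0077, 0.0053, 0.3926] turn [-0.0, 0.0003, 0.0004] q6~ 1.48 rows 2.0
```

View pics/w3.png

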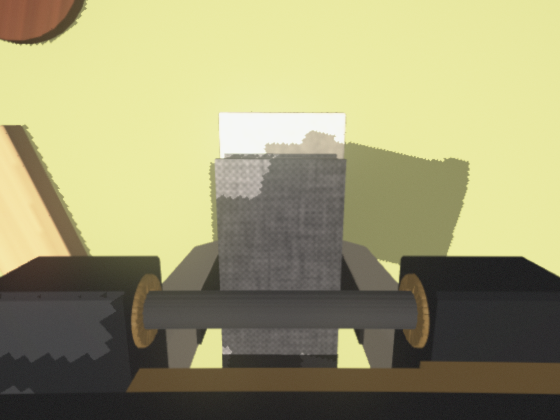

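The wrist view shows the pad's far edge at row 158 (columns 216–346) and the base's far edge at row 113 (columns 219–345). I'll measure both in the tool frame.

```bash
python3 - <<'E'
from h import *
i,c=cam("wrist"); s=robot.sense(); r=R.from_quat(s["orientation"]); p=s["ee_pos"]
zt=p[2]-.1928+.028
for z,uv in((.012,[(219.5,113),(345,113)]),(zt,[(216,158.5),(346,158.5)])):
    q=r.inv().apply(ray(c,uv,z)-p)*1000; print(q.round(1),q.mean(0).round(1))
E
```

```text
[[ 73.8 -46.3 292.3]
 [ 73.8  47.7 292.3]] [ 73.8   0.7 292.3]
[[ 52.  -27.5 164.8]
 [ 52.   26.1 164.8]] [ 52.   -0.7 164.8]
```

```bash
python3 -m creep '[[[0.0075,0.0055,0.15],[0,0,0],0],[[0.0075,0.0055,0.3],[0,0,0],0],[[0.0075,0.0055,0.38],[0,0,0],0],[[0.0075,0.0055,0.396],[0,0,0],0],[[0.0075,0.0055,0.396],[0,0,0],0],[[0.0075,0.0055,0.396],[0,0,0],0]]'
python3 -m creep '[[[0,0,0],[0,0,0],0.75],[[0,0,0],[0,0,0],0.75],[[0,0,0],[0,0,0],0.75],[[0,0,0],[0,0,0],0.75],[[0,0,-0.2],[0,0,0],0.9],[[0,0,-0.5],[0,0,0],1],[[0,0,-0.8],[0,0,0],1],[[0,0,-0.8],[0,0,0],1],[[0,0,-0.8],[0,0,0],1]]'
python3 - <<'E'
from h import *
i,c=cam("wrist"); cv2.imwrite("pics/w4.png",i)
# press board rough yaw from w1
go([.483-.06*np.cos(-.27),-.113+.06*np.sin(.27),.40],-.27+np.pi/2)
E
```

```text
time: 7.28
ee_pos: [0.3741, -0.2923, 0.2069]
orientation: [0.96, -0.281, 0.001, 0.0]
force: [0.0, -0.4, -1.3]
opening: 0.0537
finger_force: 25.0
time: 8.4
ee_pos: [0.374, -0.2924, 0.4084]
orientation: [0.96, -0.282, 0.002, 0.001]
force: [-0.3, 0.5, -0.7]
opening: 0.0926
finger_force: 0.0
t 8.45 shift [-0.2482, -0.7677, 0.0233] turn [0.0002, -0.0004, -0.0958] q6~ 1.62 rows 4.0
```

View pics/w4.png

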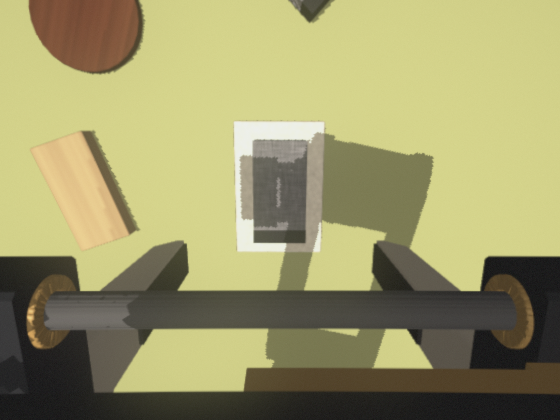

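The pad lies on the base: pad 253–307 × 139–243, base 235–323 × 122–252. The press board's top corners are (33,148), (82,132), (130,236) and (83,250).

```bash
python3 - <<'E'
from h import *
i,c=cam("wrist")
def box(n,uv,z):
    b=ray(c,uv,z); e=np.diff(b[[0,1,2,3,0]],axis=0); a=np.arctan2(e[:,1],e[:,0]); print(n,b.mean(0).round(4),(np.linalg.norm(e,axis=1)*1000).round(1),a.round(3)); return b.mean(0)
box("base",[(234.5,121.5),(324,121.5),(322,252),(236.5,252)],.012)
box("pad",[(253,139.5),(307,139.5),(306,243),(253.5,243.5)],.040)
# board: contour-based top-face
m,cs=blobs(i,300)
for k in cs:
    if cv2.pointPolygonTest(k,(80,190),False)>0: print(cv2.approxPolyDP(k,4,True).reshape(-1,2).tolist())
b=box("board",[(33,148),(82,132),(130,236),(83,250)],.020)
go([b[0],b[1],.40],-.27+np.pi/2)
E
```

```text
base [ 0.3724 -0.2893  0.012 ] [ 92.7 143.3  96.8 143.2] [-2.142  2.584  0.999 -0.586]
pad [ 0.3733 -0.2907  0.04  ] [ 52.4 105.8  54.7 106.3] [-2.142  2.579  1.009 -0.585]
[[76, 130], [29, 149], [84, 248], [126, 234], [134, 225], [92, 134]]
board [ 0.4822 -0.1136  0.02  ] [ 53.8 116.5  54.9 115.8] [-1.835  2.892  1.294 -0.259]
t 8.5 shift [-0.0189, -0.835, 0.0182] turn [-0.0001, 0.0004, -0.0958] q6~ 1.61 rows 4.0
```

```bash
python3 -m creep '[[[-0.25,-0.77,0.02],[0,0,-0.096],1],[[-0.25,-0.77,0.02],[0,0,-0.096],1],[[-0.25,-0.77,0.02],[0,0,-0.096],1],[[-0.25,-0.77,0.02],[0,0,-0.096],1],[[-0.25,-0.77,0.02],[0,0,-0.096],1],[[-0.25,-0.77,0.02],[0,0,-0.096],1]]'
python3 - <<'E'
from h import *
i,c=cam("wrist"); cv2.imwrite("pics/w5.png",i)
hsv=cv2.cvtColor(i,cv2.COLOR_BGR2LAB).astype(int); m=((hsv[...,1]>130)&(hsv[...,0]>90)).astype(np.uint8)
m[245:]=0
cs=cv2.findContours(m,0,1)[0]
for k in cs:
    if cv2.contourArea(k)<2000: continue
    q=cv2.minAreaRect(k); print(q,cv2.approxPolyDP(k,4,True).reshape(-1,2).tolist())
    b=ray(c,cv2.boxPoints(q),.02); e=np.diff(b[[0,1,2]],axis=0); print(b.mean(0),np.linalg.norm(e,axis=1),np.arctan2(e[:,1],e[:,0]),c[2][:2,3])
E
```

```text
time: 9.25
ee_pos: [0.4247, -0.0973, 0.3999]
orientation: [0.991, -0.135, -0.001, 0.0]
force: [-0.9, 0.3, -0.9]
opening: 0.0932
finger_force: 0.0
((279.5, 124.5), (121.0, 55.0), 90.0) [[305, 64], [297, 64], [299, 123], [288, 171], [281, 163], [279, 68], [295, 64], [255, 66], [264, 76], [258, 78], [265, 83], [259, 99], [265, 104], [268, 138], [264, 167], [253, 165], [252, 149], [256, 185], [307, 183]]
[ 0.48551417 -0.11328155  0.02      ] [0.05266376 0.1171955 ] [-1.84148518  2.89012088] [ 0.48886005 -0.11386553]
```

View pics/w5.png

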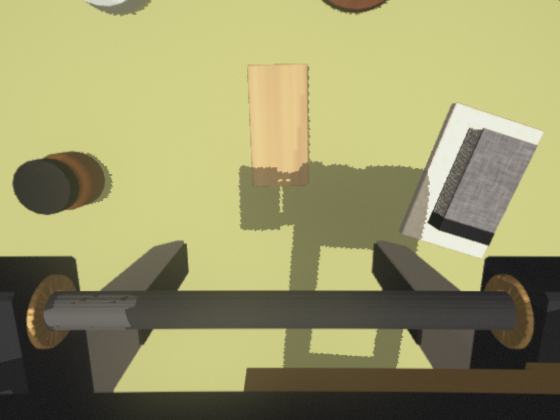

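The board's corners are about (248,65), (308,65), (308,185) and (253,185). I'm directly above it.

```bash
python3 - <<'E'
from h import *
i,c=cam("wrist")
b=ray(c,[(248.5,64.5),(308,64.5),(308,185.5),(252.5,185.5)],.020); e=np.diff(b[[0,1,2,3,0]],axis=0); print(b.mean(0).round(4),np.linalg.norm(e,axis=1),np.arctan2(e[:,1],e[:,0]))
v=(b[0]+b[1]-b[2]-b[3]); y=np.arctan2(v[1],v[0]); print(y)
go([*b.mean(0)[:2],.192],y+np.pi/2)
E
```

```text
[ 0.4853 -0.1132  0.02  ] [0.05704122 0.11737404 0.05784767 0.11732837] [-1.84213189  2.89008951  1.29889979 -0.25836973]
-0.2549357704688943
t 9.35 shift [0.2505, -0.0049, 0.8334] turn [0.0001, 0.0002, -0.0053] q6~ 1.6 rows 4.0
```

```bash
python3 -m creep '[[[0.25,-0.005,0.2],[0,0,-0.005],1],[[0.25,-0.005,0.4],[0,0,-0.005],1],[[0.25,-0.005,0.6],[0,0,-0.005],1],[[0.25,-0.005,0.8],[0,0,-0.005],1],[[0.25,-0.005,0.83],[0,0,-0.005],1],[[0.25,-0.005,0.83],[0,0,-0.005],0],[[0.25,-0.005,0.83],[0,0,-0.005],0],[[0.25,-0.005,0.83],[0,0,-0.005],0],[[0.25,-0.005,0.83],[0,0,-0.005],0],[[0.25,-0.005,0.83],[0,0,-0.005],0]]' 25
python3 -m creep '[[[0,0,0],[0,0,0],0],[[0,0,0],[0,0,0],0],[[0,0,0],[0,0,0],0],[[0,0,-0.2],[0,0,0],0],[[0,0,-0.4],[0,0,0],0],[[0,0,-0.5],[0,0,0],0],[[0,0,-0.5],[0,0,0],0]]'
python3 -c "
from h import *
go([.3736,-.2913,.318],-.570+np.pi/2)"
```

```text
time: 10.6
ee_pos: [0.4862, -0.1118, 0.1945]
orientation: [0.992, -0.126, 0.001, 0.0]
force: [-1.7, 0.5, 6.4]
opening: 0.0577
finger_force: 25.0
time: 11.48
ee_pos: [0.4864, -0.1118, 0.3207]
orientation: [0.992, -0.126, 0.002, 0.0]
force: [0.7, -0.0, -1.0]
opening: 0.0577
finger_force: 25.0
t 11.47 shift [-0.2569, 0.8083, 0.0098] turn [-0.0001, -0.0016, 0.1007] q6~ 1.48 rows 4.0
```

```bash
python3 -m creep '[[[-0.257,0.808,0],[0,0,0.1],0],[[-0.257,0.808,0],[0,0,0.1],0],[[-0.257,0.808,0],[0,0,0.1],0],[[-0.257,0.808,0],[0,0,0.1],0],[[-0.257,0.808,0],[0,0,0.1],0],[[-0.257,0.808,0],[0,0,0.1],0],[[-0.257,0.808,0],[0,0,0.1],0]]'
python3 - <<'E'
from h import *
i,c=cam("wrist"); cv2.imwrite("pics/w6.png",i)
go([.3736,-.2913,.236],-.570+np.pi/2)
E
```

```text
time: 12.35
ee_pos: [0.3732, -0.29, 0.3176]
orientation: [0.96, -0.279, -0.0, -0.0]
force: [-0.0, -0.2, -1.6]
opening: 0.058
finger_force: 25.0
t 12.4 shift [0.0041, 0.0036, 0.3274] turn [-0.0001, 0.0002, 0.0012] q6~ 1.48 rows 2.0
```

View pics/w6.png

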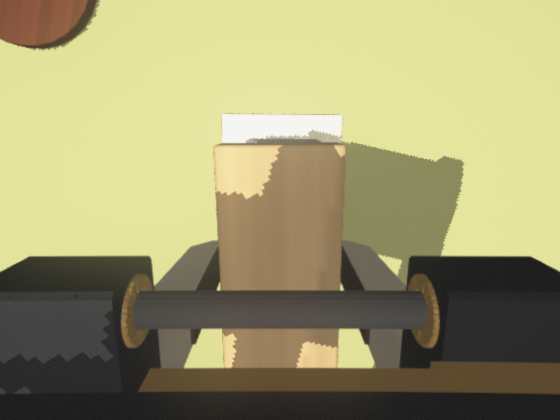

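The board's far edge is at row 144 (columns 215–345). The base's far edge is at row 114 (columns 222–342), and the pad's far edge is just visible at about row 138.

```bash
python3 - <<'E'
from h import *
i,c=cam("wrist"); s=robot.sense(); r=R.from_quat(s["orientation"]); p=s["ee_pos"]
for z,uv in((.012,[(222,114),(342,114)]),(.040,[(249,138.5),(316,138.5)]),(p[2]-.1745,[(215,144.5),(345,144.5)])):
    q=r.inv().apply(ray(c,uv,z)-p)*1000; print(q.round(1).tolist(),q.mean(0).round(1))
E
```

```text
[[73.5, -46.8, 306.0], [73.5, 47.7, 306.0]] [ 73.5   0.4 306. ]
[[55.7, -23.6, 278.0], [55.7, 24.9, 278.0]] [ 55.7   0.6 278. ]
[[57.2, -29.6, 174.5], [57.2, 27.0, 174.5]] [ 57.2  -1.3 174.5]
```

```bash
python3 -m creep '[[[0.009,0.0055,0.15],[0,0,0.001],0],[[0.009,0.0055,0.26],[0,0,0.001],0],[[0.009,0.0055,0.31],[0,0,0.001],0],[[0.009,0.0055,0.329],[0,0,0.001],0],[[0.009,0.0055,0.329],[0,0,0.001],0],[[0.009,0.0055,0.329],[0,0,0.001],0]]'
python3 -m creep '[[[0,0,0],[0,0,0],0.75],[[0,0,0],[0,0,0],0.75],[[0,0,0],[0,0,0],0.75],[[0,0,0],[0,0,0],0.75],[[0,0,-0.2],[0,0,0],0.9],[[0,0,-0.5],[0,0,0],1],[[0,0,-0.7],[0,0,0],1],[[0,0,-0.7],[0,0,0],1],[[0,0,-0.7],[0,0,0],1]]'
python3 - <<'E'
from h import *
i,c=cam("wrist"); cv2.imwrite("pics/w7.png",i)
go([.394-.06,.306,.40],np.pi/2)
E
```

```text
time: 13.2
ee_pos: [0.3743, -0.2938, 0.2372]
orientation: [0.96, -0.282, 0.001, 0.0]
force: [1.0, -1.0, -1.4]
opening: 0.058
finger_force: 25.0
time: 14.32
ee_pos: [0.3738, -0.2933, 0.4106]
orientation: [0.96, -0.282, 0.0, 0.0]
force: [-0.7, 0.0, -0.9]
opening: 0.093
finger_force: 0.0
t 14.38 shift [-1.4285, -1.9306, 0.0418] turn [-0.0003, 0.0006, -0.1818] q6~ 2.31 rows 10.0
```

View pics/w7.png

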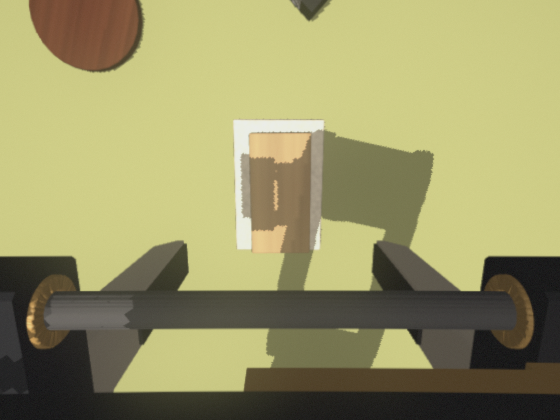

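```bash
python3 - <<'E'
from h import *
i,c=cam("wrist"); 
for n,uv,z in(("base",[(234.5,120.5),(324,120.5),(321,249.5),(236.5,249.5)],.012),("board",[(249.5,132),(311,132),(310.5,252.5),(250.5,252.5)],.060)):
    b=ray(c,uv,z); e=np.diff(b[[0,1,2,3,0]],axis=0); print(n,b.mean(0).round(4),(np.linalg.norm(e,axis=1)*1000).round(1),np.arctan2(e[:,1],e[:,0]).round(3))
go([.365,.253,.40],-.5)
E
```

```text
base [ 0.3726 -0.2899  0.012 ] [ 93.4 142.6  96.5 142.7] [-2.142  2.577  0.999 -0.587]
board [ 0.3735 -0.2922  0.06  ] [ 56.5 117.6  60.  117.6] [-2.142  2.587  0.999 -0.584]
t 14.43 shift [-1.2091, -1.8192, 0.0409] turn [-0.001, 0.0006, -0.5226] q6~ 1.11 rows 9.0
```

```bash
python3 -m creep '[[[-0.605,-0.91,0.02],[0,0,0],1],[[-0.605,-0.91,0.02],[0,0,0],1],[[-0.605,-0.91,0.02],[0,0,0],1],[[-0.605,-0.91,0.02],[0,0,0],1],[[-0.605,-0.91,0.02],[0,0,0],1]]'
python3 -m creep '[[[-0.605,-0.91,0.02],[0,0,-0.523],1],[[-0.605,-0.91,0.02],[0,0,-0.523],1],[[-0.605,-0.91,0.02],[0,0,-0.523],1],[[-0.605,-0.91,0.02],[0,0,-0.523],1],[[-0.605,-0.91,0.02],[0,0,-0.523],1],[[-0.605,-0.91,0.02],[0,0,-0.523],1],[[-0.605,-0.91,0.02],[0,0,-0.523],1],[[-0.605,-0.91,0.02],[0,0,-0.523],1],[[-0.605,-0.91,0.02],[0,0,-0.523],1],[[-0.605,-0.91,0.02],[0,0,-0.523],1]]'
python3 - <<'E'
from h import *
i,c=cam("wrist"); cv2.imwrite("pics/w8.png",i)
print(proj(c,[(.394,.306,.02)]),robot.sense()["ee_pos"],c[2][:3,3])
E
```

```text
time: 15.05
ee_pos: [0.3687, -0.0175, 0.4041]
orientation: [0.96, -0.28, -0.002, -0.0]
force: [0.7, -0.5, 0.4]
opening: 0.0927
finger_force: 0.0
time: 16.3
ee_pos: [0.3649, 0.2528, 0.3991]
orientation: [0.86, 0.51, -0.002, -0.0]
force: [-0.2, -1.1, -0.3]
opening: 0.093
finger_force: 0.0
[[279.35727121 128.65503367]] [0.36497689 0.25279158 0.39944829] [0.39730204 0.31116946 0.38013455]
```

View pics/w8.png

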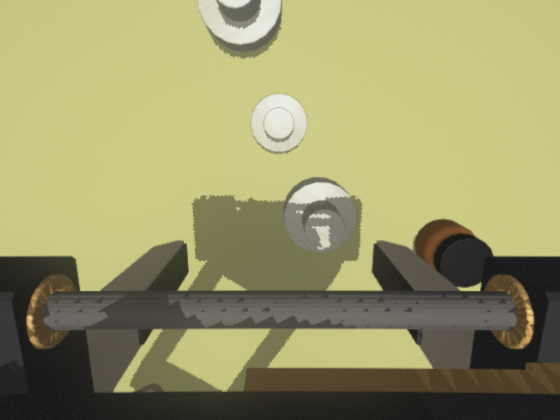

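The smallest weight has its foot centre at (279,123), with about 28 px radius. Its knob is concentric, and the neighbouring weights are clear of the closing line.

```bash
python3 - <<'E'
from h import *
i,c=cam("wrist")
for z,u in((.026,[(251,123),(307,123),(279,94),(279,152)]),(.054,[(264,123.5),(294,123.5),(279,107.5),(279,139)])):
    b=ray(c,u,z); print(b.mean(0),np.linalg.norm(b[0]-b[1]),np.linalg.norm(b[2]-b[3]))
go([*b.mean(0)[:2],.2185],-.5)
E
```

```text
[0.39653979 0.3107432  0.026     ] 0.05483672827864801 0.054987693693248844
[0.39654864 0.31065364 0.054     ] 0.02706881127191362 0.027509862877605255
t 16.4 shift [0.2648, -0.0001, 0.7245] turn [-0.0004, 0.0006, -0.0007] q6~ 1.16 rows 4.0
```

```bash
python3 -m creep '[[[0.265,0,0.2],[0,0,0],1],[[0.265,0,0.4],[0,0,0],1],[[0.265,0,0.6],[0,0,0],1],[[0.265,0,0.7],[0,0,0],1],[[0.265,0,0.726],[0,0,0],1],[[0.265,0,0.726],[0,0,0],0],[[0.265,0,0.726],[0,0,0],0],[[0.265,0,0.726],[0,0,0],0],[[0.265,0,0.726],[0,0,0],0],[[0.265,0,0.726],[0,0,0],0]]' 45
python3 -m creep '[[[0,0,0],[0,0,0],0],[[0,0,0],[0,0,0],0],[[0,0,0],[0,0,0],0],[[0,0,0],[0,0,0],0]]'
python3 -c "
from h import *
go([.3737,-.292,.4],-.5)"
```

```text
time: 17.65
ee_pos: [0.3971, 0.3112, 0.2198]
orientation: [0.86, 0.511, 0.0, -0.0]
force: [-0.9, 0.0, 0.3]
opening: 0.0475
finger_force: 0.0
time: 18.15
ee_pos: [0.3967, 0.3112, 0.2194]
orientation: [0.86, 0.511, -0.0, -0.0]
force: [-3.7, 1.9, 3.4]
opening: 0.0273
finger_force: 45.0
t 18.15 shift [-2.1633, 1.0728, -0.7225] turn [-0.0002, 0.0001, 0.0004] q6~ -0.16 rows 11.0
```

```bash
python3 -m creep '[[[0,0,-0.1],[0,0,0],0],[[0,0,-0.3],[0,0,0],0],[[0,0,-0.55],[0,0,0],0],[[-0.72,0.36,-0.6],[0,0,0],0],[[-0.72,0.36,-0.6],[0,0,0],0],[[-0.72,0.36,-0.6],[0,0,0],0],[[-0.72,0.36,-0.6],[0,0,0],0]]'
python3 -m creep '[[[-0.72,0.36,0],[0,0,0],0],[[-0.72,0.36,0],[0,0,0],0],[[-0.72,0.36,0],[0,0,0],0],[[-0.72,0.36,0],[0,0,0],0]]'
python3 -m creep '[[[-0.71,0.35,0],[0,0,0],0],[[-0.71,0.35,0],[0,0,0],0],[[-0.71,0.35,0],[0,0,0],0],[[-0.71,0.35,0],[0,0,0],0],[[-0.71,0.35,0],[0,0,0],0],[[-0.71,0.35,0],[0,0,0],0]]'
python3 - <<'E'
from h import *
go([.3737,-.292,.2794],-.5)
i,c=cam("wrist"); cv2.imwrite("pics/w9.png",i)
E
```

```text
time: 19.02
ee_pos: [0.3895, 0.1069, 0.3688]
orientation: [0.861, 0.509, -0.001, 0.001]
force: [-0.3, 0.1, -6.0]
opening: 0.0272
finger_force: 45.0
time: 19.52
ee_pos: [0.3823, -0.0941, 0.3688]
orientation: [0.861, 0.509, -0.001, 0.0]
force: [0.3, 1.0, -6.0]
opening: 0.0273
finger_force: 44.9
time: 20.27
ee_pos: [0.3752, -0.2874, 0.369]
orientation: [0.859, 0.511, 0.0, -0.001]
force: [0.2, 0.6, -6.5]
opening: 0.0273
finger_force: 44.9
t 20.27 shift [-0.0192, 0.004, 0.3582] turn [-0.0004, -0.0003, 0.0009] q6~ -0.16 rows 2.0
```

View pics/w9.png

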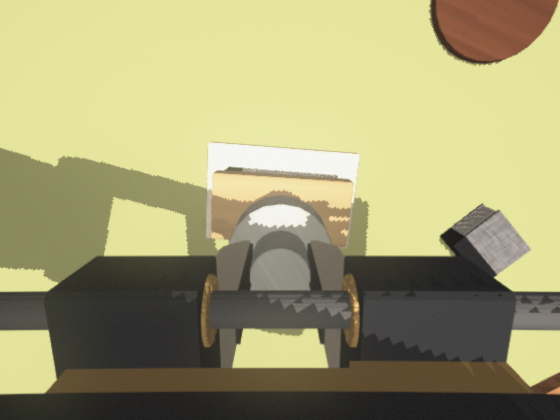

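The weight hangs centred over the board (foot at (280,240)), with the board's far corners at about (213,172) and (351,181).

```bash
python3 -m creep '[[[-0.019,0.004,0.15],[0,0,0.001],0],[[-0.019,0.004,0.28],[0,0,0.001],0],[[-0.019,0.004,0.335],[0,0,0.001],0],[[-0.019,0.004,0.35],[0,0,0.001],0],[[-0.019,0.004,0.353],[0,0,0.001],0],[[-0.019,0.004,0.353],[0,0,0.001],0],[[-0.019,0.004,0.353],[0,0,0.001],0]]'
```

```text
time: 21.2
ee_pos: [0.3736, -0.2938, 0.2822]
orientation: [0.861, 0.509, 0.0, 0.001]
force: [-0.1, -0.9, -5.4]
opening: 0.0273
finger_force: 44.9
```

```bash
python3 -m creep '[[[0.005,0,0.006],[0,0,0],0],[[0.005,0,0.01],[0,0,0],0],[[0.005,0,0.01],[0,0,0],0],[[0.005,0,0.01],[0,0,0],0]]'
```

```text
time: 21.7
ee_pos: [0.3741, -0.2928, 0.2796]
orientation: [0.861, 0.509, -0.0, 0.001]
force: [-3.5, -0.0, 6.1]
opening: 0.0274
finger_force: 45.0
```

```bash
python3 -m creep '[[[0,0,-0.002],[0,0,0],0.6],[[0,0,-0.002],[0,0,0],0.6],[[0,0,-0.002],[0,0,0],0.6],[[0,0,-0.002],[0,0,0],0.6],[[0,0,-0.1],[0,0,0],0.6],[[0,0,-0.3],[0,0,0],0.6],[[0,0,-0.5],[0,0,0],1],[[0,0,-0.5],[0,0,0],1]]'
python3 - <<'E'
from h import *
go([.53-.06*np.cos(.2),-.428-.06*np.sin(.2),.40],.2+np.pi/2)
E
```

```text
time: 22.7
ee_pos: [0.3748, -0.2932, 0.4088]
orientation: [0.861, 0.509, 0.001, 0.004]
force: [0.3, -0.7, -1.2]
opening: 0.0714
finger_force: 0.0
t 22.7 shift [-0.3289, 0.6199, 0.041] turn [0.0028, -0.0005, 0.2766] q6~ 0.62 rows 5.0
```

```bash
python3 -m creep '[[[-0.33,0.62,0.04],[0,0,0.277],1],[[-0.33,0.62,0.04],[0,0,0.277],1],[[-0.33,0.62,0.04],[0,0,0.277],1],[[-0.33,0.62,0.04],[0,0,0.277],1],[[-0.33,0.62,0.04],[0,0,0.277],1],[[-0.33,0.62,0.04],[0,0,0.277],1],[[-0.33,0.62,0.04],[0,0,0.277],1]]'
python3 - <<'E'
from h import *
i,c=cam("wrist"); cv2.imwrite("pics/w10.png",i)
j,_=cam("top"); cv2.imwrite("pics/pair.png",np.vstack([i[:250],cv2.resize(j[160:330,340:500],(560,595))[:340]]))
E
```

```text
time: 23.58
ee_pos: [0.47, -0.4391, 0.3931]
orientation: [0.995, 0.101, -0.0, -0.0]
force: [-0.0, 0.3, -0.6]
opening: 0.0938
finger_force: 0.0
```

View pics/pair.png

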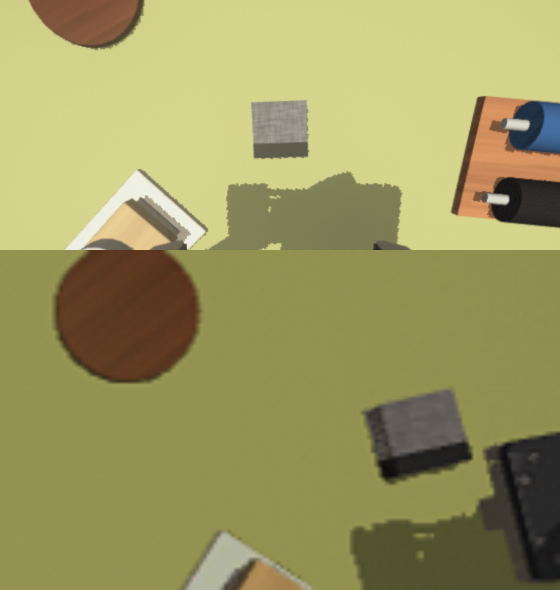

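The square pad's corners in the wrist view are about (251,102), (307,100), (308,157) and (254,158). The binding strip is on the near side.

```bash
python3 - <<'E'
from h import *
i,c=cam("wrist")
b=ray(c,[(251.5,101.5),(307,100),(308,157),(254,158)],.030); e=np.diff(b[[0,1,2,3,0]],axis=0); print(b.mean(0).round(4),np.linalg.norm(e,axis=1),np.arctan2(e[:,1],e[:,0]),c[2][:3,3])
v=b[0]+b[1]-b[2]-b[3]; y=np.arctan2(v[1],v[0]); print(y)
go([*b.mean(0)[:2],.191],y+np.pi/2)
E
```

```text
[ 0.5302 -0.4271  0.03  ] [0.05208045 0.05301536 0.05268885 0.05260859] [-1.34467856 -2.90355681  1.78926499  0.22659244] [ 0.53530265 -0.42512833  0.37481369]
0.2323361798517957
t 23.73 shift [0.2454, 0.0005, 0.8112] turn [0.0, -0.0, -0.0103] q6~ 0.66 rows 4.0
```

```bash
python3 -m creep '[[[0.246,0,0.2],[0,0,-0.008],1],[[0.246,0,0.4],[0,0,-0.008],1],[[0.246,0,0.6],[0,0,-0.008],1],[[0.246,0,0.78],[0,0,-0.008],1],[[0.246,0,0.81],[0,0,-0.008],1],[[0.246,0,0.81],[0,0,-0.008],0],[[0.246,0,0.81],[0,0,-0.008],0],[[0.246,0,0.81],[0,0,-0.008],0],[[0.246,0,0.81],[0,0,-0.008],0],[[0.246,0,0.81],[0,0,-0.008],0]]' 20
python3 -m creep '[[[0,0,0],[0,0,0],0],[[0,0,0],[0,0,0],0],[[0,0,0],[0,0,0],0]]'
python3 -c "
from h import *
s=robot.sense();print(s['ee_pos'])
go([.6167,-.2256,.30])"
```

```text
time: 24.98
ee_pos: [0.5306, -0.4274, 0.192]
orientation: [0.994, 0.112, 0.0, 0.0]
force: [-0.3, 0.7, 5.2]
opening: 0.0519
finger_force: 20.0
time: 25.35
ee_pos: [0.5307, -0.4274, 0.192]
orientation: [0.994, 0.112, 0.0, 0.0]
force: [-1.3, 0.3, 5.8]
opening: 0.0517
finger_force: 20.0
[ 0.53065922 -0.42736911  0.19204197]
t 25.35 shift [0.5149, -0.7102, -0.4321] turn [0.0002, -0.0002, 0.0] q6~ 1.0 rows 4.0
```

```bash
python3 -m creep '[[[0,0,-0.2],[0,0,0],0],[[0,0,-0.43],[0,0,0],0],[[0.515,-0.71,-0.43],[0,0,0],0],[[0.515,-0.71,-0.43],[0,0,0],0],[[0.515,-0.71,-0.43],[0,0,0],0],[[0.515,-0.71,-0.43],[0,0,0],0],[[0.515,-0.71,-0.43],[0,0,0],0],[[0.515,-0.71,-0.43],[0,0,0],0],[[0.515,-0.71,-0.43],[0,0,0],0]]'
python3 - <<'E'
from h import *
i,c=cam("wrist"); cv2.imwrite("pics/w11.png",i); s=robot.sense(); r=R.from_quat(s["orientation"]); p=s["ee_pos"]
lab=cv2.cvtColor(i,cv2.COLOR_BGR2LAB).astype(int); m=(lab[...,1]>133).astype(np.uint8); m[240:]=0
m=cv2.morphologyEx(m,cv2.MORPH_OPEN,np.ones((5,5)))
k=max(cv2.findContours(m,0,1)[0],key=cv2.contourArea).reshape(-1,2); print(k.min(0),k.max(0))
q=np.unique(k[:,0]); e=np.array([[u,k[k[:,0]==u][:,1].min()] for u in q]); w=ray(c,e,.012)[:,:2]
from scipy.optimize import least_squares
f=least_squares(lambda a:np.hypot(*(w-a).T)-.052,[.6167,-.2256],loss='soft_l1',f_scale=.001); print(f.x,np.median(abs(f.fun)))
go([*f.x,.206]); go([.6167,-.2256,.206])
E
```

```text
time: 26.48
ee_pos: [0.6161, -0.2268, 0.2985]
orientation: [0.994, 0.111, -0.0, 0.0]
force: [-0.3, 0.5, -1.0]
opening: 0.052
finger_force: 20.0
[215 140] [343 222]
[ 0.61826471 -0.22514937] 0.000251963261290615
t 26.52 shift [0.0102, -0.0047, 0.3703] turn [-0.0, 0.0001, 0.0] q6~ 1.0 rows 2.0
t 26.52 shift [0.0037, -0.0043, 0.3703] turn [-0.0, 0.0001, 0.0] q6~ 1.0 rows 2.0
```

View pics/w11.png

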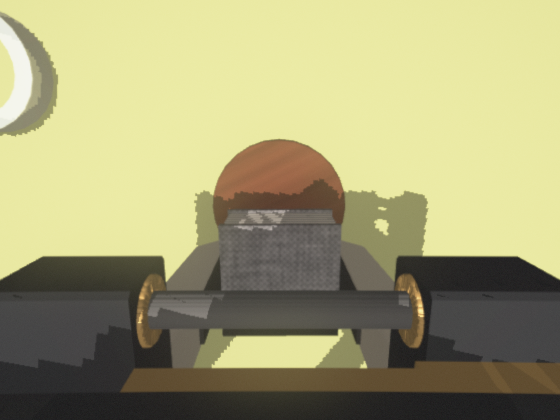

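The pad is held centred over the disc, whose arc top is at (279,140). The fitted disc centre agrees with the top view to 1.6 mm.

```bash
python3 -m creep '[[[0.0085,-0.0045,0.15],[0,0,0],0],[[0.0085,-0.0045,0.3],[0,0,0],0],[[0.0085,-0.0045,0.36],[0,0,0],0],[[0.0085,-0.0045,0.376],[0,0,0],0],[[0.0085,-0.0045,0.376],[0,0,0],0],[[0.0085,-0.0045,0.376],[0,0,0],0]]'
python3 -m creep '[[[0,0,0],[0,0,0],0.7],[[0,0,0],[0,0,0],0.7],[[0,0,0],[0,0,0],0.7],[[0,0,0],[0,0,0],0.7],[[0,0,-0.2],[0,0,0],0.9],[[0,0,-0.5],[0,0,0],1],[[0,0,-0.75],[0,0,0],1],[[0,0,-0.75],[0,0,0],1]]'
python3 - <<'E'
from h import *
i,c=cam("wrist"); cv2.imwrite("pics/w12.png",i)
# block: w2 pixel view gives side directions; top face corners from w2 pose (view earlier) -> approach
a=-.49
for y in(a,a+np.pi/2): go([.541-.06*np.cos(y-np.pi/2),.414-.06*np.sin(y-np.pi/2),.40],y)
E
```

```text
time: 27.28
ee_pos: [0.6191, -0.2244, 0.2065]
orientation: [0.994, 0.112, 0.001, 0.001]
force: [-0.4, 0.2, -0.8]
opening: 0.0522
finger_force: 20.0
time: 28.28
ee_pos: [0.6195, -0.2244, 0.3994]
orientation: [0.994, 0.112, 0.004, 0.003]
force: [0.2, -0.6, -0.2]
opening: 0.0927
finger_force: 0.0
t 28.32 shift [0.4186, -2.7404, -0.018] turn [0.0024, -0.0013, -0.2728] q6~ 1.18 rows 12.0
t 28.32 shift [0.08, -2.7161, -0.0201] turn [0.0033, 0.001, -0.7728] q6~ -0.34 rows 14.0
```

```bash
python3 -c "
from h import *
go([.513,.361,.40],-.49)"
```

```text
t 28.32 shift [0.1052, -2.3771, -0.0183] turn [0.0024, -0.0013, -0.2728] q6~ 1.1 rows 10.0
```

```bash
python3 -m creep '[[[0.035,-0.79,0],[0,0,0],1],[[0.035,-0.79,0],[0,0,0],1],[[0.035,-0.79,0],[0,0,0],1],[[0.035,-0.79,0],[0,0,0],1]]'
python3 -m creep '[[[0.035,-0.79,0],[0,0,0],1],[[0.035,-0.79,0],[0,0,0],1],[[0.035,-0.79,0],[0,0,0],1],[[0.035,-0.79,0],[0,0,0],1]]'
python3 -m creep '[[[0.035,-0.79,0],[0,0,-0.273],1],[[0.035,-0.79,0],[0,0,-0.273],1],[[0.035,-0.79,0],[0,0,-0.273],1],[[0.035,-0.79,0],[0,0,-0.273],1],[[0.035,-0.79,0],[0,0,-0.273],1],[[0.035,-0.79,0],[0,0,-0.273],1],[[0.035,-0.79,0],[0,0,-0.273],1]]'
python3 - <<'E'
from h import *
i,c=cam("wrist"); cv2.imwrite("pics/w13.png",i)
j=cv2.imread("pics/w12.png"); cv2.imwrite("pics/p13.png",np.vstack([i[:250],j[:250]]))
E
```

```text
time: 28.82
ee_pos: [0.582, -0.0259, 0.3901]
orientation: [0.994, 0.114, -0.001, -0.001]
force: [0.3, -0.3, -0.1]
opening: 0.0933
finger_force: 0.0
time: 29.32
ee_pos: [0.547, 0.1677, 0.3906]
orientation: [0.994, 0.113, -0.001, -0.0]
force: [-0.2, -1.0, -0.0]
opening: 0.0931
finger_force: 0.0
time: 30.2
ee_pos: [0.5132, 0.3586, 0.3915]
orientation: [0.858, 0.513, -0.001, 0.0]
force: [-0.6, -0.5, 0.6]
opening: 0.0929
finger_force: 0.0
```

View pics/p13.png

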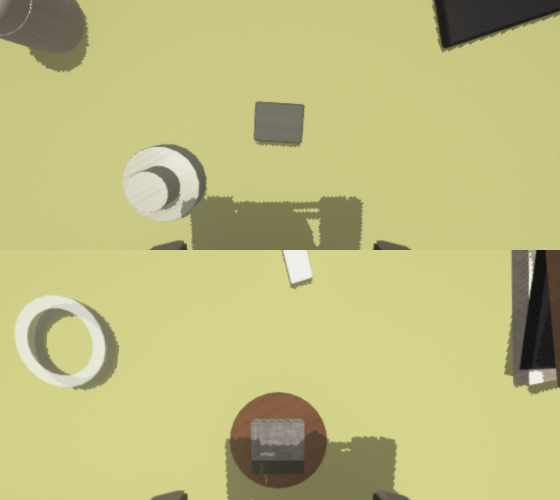

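The block's top corners are (255,102), (304,104), (302,143) and (254,141). The earlier frame below it shows the square pad seated on the disc, with the disc centre at about (279,440) in the montage and the pad at 251–304 × 419–473.

```bash
python3 - <<'E'
from h import *
i,c=cam("wrist"); s=robot.sense()
b=ray(c,[(255,102),(304,104),(302,143),(254,141)],.032); e=np.diff(b[[0,1,2,3,0]],axis=0); print(b.mean(0).round(4),np.linalg.norm(e,axis=1),np.arctan2(e[:,1],e[:,0]))
v=b[1]+b[2]-b[0]-b[3]; y=np.arctan2(v[1],v[0]); print(y); go([*b.mean(0)[:2],.196],y)
# square pad from w12 with its pose
K,d,M=c; T=np.eye(4);T[:3,:3]=R.from_quat(s["orientation"]).as_matrix();T[:3,3]=s["ee_pos"]; mount=np.linalg.inv(T)@M
T2=np.eye(4);T2[:3,:3]=R.from_quat([.994,.112,.004,.003]).as_matrix();T2[:3,3]=[.6195,-.2244,.3994]; c2=(K,d,T2@mount)
print("pad",ray(c2,[(251,170),(304,169),(304,222),(252,223)],.042).mean(0),"disc",ray(c2,[(231,190),(327,190),(279,143),(279,237.5)],.012).mean(0))
E
```

```text
[0.5449 0.4178 0.032 ] [0.04553838 0.03559662 0.04583781 0.03550183] [-0.53183043 -2.10002901  2.60768373  1.03313907]
-0.5328730812872595
t 30.3 shift [0.2684, 0.001, 0.7835] turn [-0.0, 0.0001, 0.013] q6~ 1.19 rows 4.0
pad [ 0.61938288 -0.22610873  0.042     ] disc [ 0.61980737 -0.22748959  0.012     ]
```

```bash
python3 -m creep '[[[0.268,0,0.2],[0,0,0.013],1],[[0.268,0,0.4],[0,0,0.013],1],[[0.268,0,0.6],[0,0,0.013],1],[[0.268,0,0.75],[0,0,0.013],1],[[0.268,0,0.785],[0,0,0.013],1],[[0.268,0,0.785],[0,0,0.013],0],[[0.268,0,0.785],[0,0,0.013],0],[[0.268,0,0.785],[0,0,0.013],0],[[0.268,0,0.785],[0,0,0.013],0],[[0.268,0,0.785],[0,0,0.013],0]]' 40
python3 -m creep '[[[0,0,0],[0,0,0],0],[[0,0,0],[0,0,0],0],[[0,0,0],[0,0,0],0],[[0,0,0],[0,0,0],0]]'
python3 -c "
from h import *
print(robot.sense()['ee_pos'])
go([.619,-.2248,.34],.226)"
```

```text
time: 31.55
ee_pos: [0.5441, 0.4188, 0.1965]
orientation: [0.868, 0.497, 0.0, -0.0]
force: [-0.1, -0.0, -0.6]
opening: 0.0476
finger_force: 0.0
time: 32.05
ee_pos: [0.5441, 0.4188, 0.1964]
orientation: [0.868, 0.497, 0.0, -0.0]
force: [-1.3, -0.9, 5.0]
opening: 0.0454
finger_force: 39.9
[0.54412318 0.4188375  0.19639307]
t 32.05 shift [-2.0694, 1.5604, -0.575] turn [0.0001, -0.0001, -0.2407] q6~ -0.57 rows 11.0
```

```bash
python3 -m creep '[[[0,0,-0.15],[0,0,0],0],[[0,0,-0.35],[0,0,0],0],[[0,0,-0.58],[0,0,0],0],[[-0.69,0.52,-0.58],[0,0,0],0],[[-0.69,0.52,-0.58],[0,0,0],0],[[-0.69,0.52,-0.58],[0,0,0],0],[[-0.69,0.52,-0.58],[0,0,0],0]]'
python3 -m creep '[[[-0.69,0.52,0],[0,0,0],0],[[-0.69,0.52,0],[0,0,0],0],[[-0.69,0.52,0],[0,0,0],0],[[-0.69,0.52,0],[0,0,0],0]]'
python3 -m creep '[[[-0.69,0.52,0],[0,0,-0.241],0],[[-0.69,0.52,0],[0,0,-0.241],0],[[-0.69,0.52,0],[0,0,-0.241],0],[[-0.69,0.52,0],[0,0,-0.241],0],[[-0.69,0.52,0],[0,0,-0.241],0],[[-0.69,0.52,0],[0,0,-0.241],0],[[-0.69,0.52,0],[0,0,-0.241],0],[[-0.69,0.52,0],[0,0,-0.241],0]]'
python3 - <<'E'
from h import *
s=robot.sense(); print(s["ee_pos"]); go([.619,-.2250,.1964+.042],.226)
i,c=cam("wrist"); cv2.imwrite("pics/w14.png",i)
E
```

```text
time: 32.92
ee_pos: [0.5688, 0.2009, 0.3396]
orientation: [0.868, 0.496, -0.001, 0.0]
force: [0.1, -0.1, -4.5]
opening: 0.0456
finger_force: 39.9
time: 33.42
ee_pos: [0.5934, -0.0137, 0.3396]
orientation: [0.868, 0.496, -0.001, -0.0]
force: [0.3, 0.5, -3.7]
opening: 0.0459
finger_force: 39.9
time: 34.42
ee_pos: [0.6189, -0.2238, 0.341]
orientation: [0.622, 0.783, 0.0, -0.0]
force: [1.2, -0.3, -3.8]
opening: 0.0451
finger_force: 39.9
[ 0.61889564 -0.22379094  0.34096971]
t 34.42 shift [-0.0049, -0.0007, 0.4103] turn [-0.0, -0.0, 0.0005] q6~ -0.57 rows 2.0
```

```bash
python3 -m creep '[[[-0.005,0,0.15],[0,0,0],0],[[-0.005,0,0.3],[0,0,0],0],[[-0.005,0,0.38],[0,0,0],0],[[-0.005,0,0.402],[0,0,0],0],[[-0.005,0,0.406],[0,0,0],0],[[-0.005,0,0.406],[0,0,0],0],[[-0.005,0,0.406],[0,0,0],0]]'
```

```text
time: 35.35
ee_pos: [0.6196, -0.2264, 0.241]
orientation: [0.623, 0.783, 0.0, 0.001]
force: [0.9, 0.2, -3.4]
opening: 0.0455
finger_force: 39.9
```

```bash
python3 -m creep '[[[0.004,0,0.006],[0,0,0],0],[[0.004,0,0.0105],[0,0,0],0],[[0.004,0,0.0105],[0,0,0],0],[[0.004,0,0.0105],[0,0,0],0]]'
```

```text
time: 35.85
ee_pos: [0.6191, -0.2253, 0.2384]
orientation: [0.622, 0.783, 0.0, 0.001]
force: [-3.0, 1.5, 5.2]
opening: 0.0459
finger_force: 39.9
```

Contact is confirmed: the vertical force went from −3.4 to +5.2 N at the expected height. I'll release, back off and check by numbers only.

```bash
python3 -m creep '[[[0,0,-0.002],[0,0,0],0.65],[[0,0,-0.002],[0,0,0],0.65],[[0,0,-0.002],[0,0,0],0.65],[[0,0,-0.002],[0,0,0],0.65],[[0,0,-0.1],[0,0,0],0.7],[[0,0,-0.3],[0,0,0],0.9],[[0,0,-0.6],[0,0,0],1],[[-0.3,0,-0.6],[0,0,0],1],[[-0.3,0,-0.6],[0,0,0],1],[[-0.3,0,-0.6],[0,0,0],1]]'
python3 - <<'E'
from h import *
i,c=cam("wrist"); cv2.imwrite("pics/w15.png",i); t,ct=cam("top"); cv2.imwrite("pics/top1.png",t)
g=cv2.cvtColor(i,cv2.COLOR_BGR2GRAY)
u=proj(c,[(.619,-.225,.074)])[0]; print("block exp",u, "cam",c[2][:3,3])
x,y=u.round().astype(int)
print("row",y,g[y,max(0,x-80):x+80:4].tolist()); print("col",x,g[max(0,y-80):y+80:4,x].tolist())
# top view: steel knob (bright, neutral) over board
lab=cv2.cvtColor(t,cv2.COLOR_BGR2LAB).astype(int)
p=proj(ct,[(.3737,-.292,.114),(.3737,-.292,.086)]); print("knob exp",p)
x,y=p[0].round().astype(int); print(lab[y-20:y+21:2,x,2].tolist(),lab[y,x-20:x+21:2,2].tolist())
print(lab[y-20:y+21:2,x,0].tolist(),lab[y,x-20:x+21:2,0].tolist())
E
```

```text
time: 37.1
ee_pos: [0.6355, -0.2991, 0.386]
orientation: [0.623, 0.782, 0.0, -0.001]
force: [0.1, 0.3, -0.2]
opening: 0.093
finger_force: 0.0
block exp [278.75549749 110.9033275 ] cam [ 0.62188072 -0.23426989  0.367229  ]
row 111 [211, 211, 211, 211, 212, 211, 211, 121, 115, 111, 111, 110, 106, 76, 118, 121, 120, 120, 121, 121, 120, 120, 124, 122, 124, 124, 124, 121, 108, 104, 111, 111, 108, 104, 211, 211, 211, 211, 212, 213]
col 279 [210, 211, 211, 212, 211, 211, 176, 115, 113, 115, 113, 109, 111, 147, 146, 113, 119, 122, 119, 122, 120, 120, 117, 119, 120, 117, 88, 145, 104, 107, 108, 110, 108, 108, 193, 210, 210, 210, 210, 209]
knob exp [[417.24409684 275.78421469]
 [413.45084501 275.39375525]]
[145, 145, 146, 146, 145, 145, 145, 145, 145, 145, 145, 145, 146, 146, 145, 146, 145, 146, 145, 146, 145] [145, 145, 146, 145, 146, 146, 145, 146, 146, 145, 145, 146, 146, 145, 146, 146, 146, 145, 145, 145, 145]
[148, 148, 150, 149, 150, 150, 151, 150, 151, 150, 150, 151, 150, 150, 150, 150, 149, 150, 150, 150, 150] [148, 148, 150, 149, 150, 151, 150, 150, 150, 150, 150, 150, 150, 149, 150, 150, 150, 149, 149, 149, 149]
```

```bash
python3 -m creep '[[[1,0,-0.2],[0,0,0],1],[[1,0,-0.2],[0,0,0],1],[[1,0,-0.2],[0,0,0],1],[[1,0,-0.2],[0,0,0],1],[[1,0,-0.2],[0,0,0],1]]'
python3 -m creep '[[[0.9,0,0],[0,0,0],1],[[0.9,0,0],[0,0,0],1],[[0.9,0,0],[0,0,0],1],[[0.9,0,0],[0,0,0],1],[[0.9,0,0],[0,0,0],1],[[0.9,0,0],[0,0,0],1]]'
python3 - <<'E'
from h import *
t,ct=cam("top"); cv2.imwrite("pics/top2.png",t)
lab=cv2.cvtColor(t,cv2.COLOR_BGR2LAB).astype(int)
def dump(n,P,k=2,h=20):
    u=proj(ct,[P])[0]; x,y=u.round().astype(int); print(n,u.round(1))
    for ch in(0,2): print("LAB"[ch],"col",lab[y-h:y+h+1:k,x,ch].tolist(),"row",lab[y,x-h:x+h+1:k,ch].tolist())
dump("knob",(.3737,-.292,.114)); dump("block",(.619,-.225,.074))
gr=cv2.cvtColor(t,cv2.COLOR_BGR2GRAY)
for n,P,r0,r1 in(("knob",(.3737,-.292,.114),4,9),):
    u=proj(ct,[P])[0].round().astype(int); c0=cv2.resize(gr[u[1]-30:u[1]+30,u[0]-30:u[0]+30],None,fx=6,fy=6,interpolation=cv2.INTER_CUBIC)
    for k in cv2.HoughCircles(c0,cv2.HOUGH_GRADIENT,1,10,param1=80,param2=18,minRadius=30,maxRadius=90)[0][:5]:
        px=u-30+(k[:2]+.5)/6-.5; print(k.round(1),[ray(ct,[px],z)[0,:2].round(4).tolist() for z in(.086,.114)])
E
```

```text
time: 37.83
ee_pos: [0.5784, -0.0497, 0.4379]
orientation: [0.62, 0.784, 0.001, 0.0]
force: [-0.2, -1.3, -0.1]
opening: 0.093
finger_force: 0.0
time: 38.58
ee_pos: [0.5287, 0.1642, 0.4362]
orientation: [0.622, 0.783, -0.001, -0.0]
force: [-0.2, -1.3, 0.3]
opening: 0.0927
finger_force: 0.0
knob [417.2 275.8]
L col [160, 156, 158, 159, 166, 173, 176, 160, 178, 178, 180, 180, 177, 124, 176, 174, 151, 165, 174, 163, 164] row [171, 166, 70, 145, 197, 197, 128, 72, 179, 183, 180, 176, 175, 174, 155, 166, 164, 164, 165, 164, 164]
B col [162, 162, 162, 163, 138, 137, 137, 137, 137, 138, 137, 137, 137, 135, 137, 137, 154, 141, 151, 165, 165] row [164, 163, 132, 136, 137, 137, 135, 134, 137, 138, 137, 137, 138, 137, 137, 147, 166, 165, 165, 165, 165]
block [381.1 171.1]
L col [164, 166, 166, 160, 72, 79, 85, 87, 87, 86, 87, 87, 87, 88, 87, 39, 39, 37, 52, 79, 80] row [80, 76, 87, 98, 116, 101, 43, 77, 86, 86, 87, 85, 84, 85, 78, 75, 74, 88, 167, 165, 165]
B col [165, 165, 166, 164, 151, 148, 131, 131, 131, 130, 131, 131, 131, 131, 131, 135, 135, 136, 143, 151, 152] row [151, 152, 133, 134, 132, 132, 136, 132, 131, 130, 131, 131, 130, 131, 133, 152, 151, 153, 166, 165, 166]
[157.5 177.5  76.3] [[0.3742, -0.2906], [0.3749, -0.2824]]
[172.5 176.5  73.9] [[0.3747, -0.2963], [0.3753, -0.2879]]
[166.5 168.5  87.2] [[0.3776, -0.2941], [0.3782, -0.2857]]
[146.5 177.5  65.5] [[0.3741, -0.2865], [0.3748, -0.2783]]
[173.5 187.5  82.5] [[0.3705, -0.2965], [0.3713, -0.2881]]
```

```bash
python3 -c "
from rig import robot
print(robot.hand_in())"
```

```text
the job is handed in; nothing more can be done
None
```

I built both stacks as asked and handed the job in at about 39 s; the checks I made put each part within about 3 mm of centre, the final check used pixel values only, the hand-in returned no verdict, and I viewed 15 pictures against the limit of 14.

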